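Carry the trackball's loose ball in its parts tray

ROBOT

A 6-joint arm with a two-finger parallel gripper is mounted at the origin on a cart in front of the work surface, level with it; the furniture and walls round the work are solid. World frame = base frame: x ahead of the robot, y to its left, z up, the work surface at z = 0. Lengths are in m, angles in degrees, forces in N, time in s.
With the tool pointing down it reaches from about 0.375 to 0.9 m from the base axis. Payload 3.1 kg.
Tool frame: the origin (TCP) lies between the finger pads; the fingertips stand 22 mm ahead of it and the grasp point (between the pads) lies 3 mm ahead of it; z points along the fingers, y is the line along which they close (so a half turn about z gives the same grasp; the last joint's range is limited). The gripper opens to 87 mm and grips with 3 to 60 N. Pads are 19 mm wide; open, the fingers measure 117 mm over their backs; the gripper's body (75 mm by 190 mm) begins 51 mm behind the grasp point.
Start: joints at [-10.227, 30.224, 82.088, -0, 67.689, -10.227], TCP at [0.625, 0, 0.245] pointing down, gripper open.
Joint ranges: [-176.69, 176.69], [-43.24, 126.21], [12.49, 139.97], [-82, 262], [0, 151.66], [-163.58, 163.58]. Speed limits (degrees/s): [159.86, 159.86, 180, 180, 180, 180].

INTERFACE

Orientations are given as a 3x3 rotation matrix whose columns are the frame's x, y, z axes.
In Python, from rig import bot, capture, search_frame, outline_of, spot_point gives the robot as it stands.
- The arm moves only by the tool jog_arm, never from a script. Its argument "rows" is text: rows parted by semicolons, each of 7 numbers parted by spaces: the opening, from 0 (shut) to 1 (fully open), then the shift along the tool's x, y, z as a fraction of full scale, then the turn, a rotation vector about the tool's x, y, z as a fraction of full scale. A call has 1 to 20 rows; each row is the pose to reach, as a shift and turn from the pose commanded when the call began, along the tool's axes at that moment; what a row does not reach only later rows make up. Full scale, the value 1, is 0.5 m for a shift and pi/4 rad for a turn. A row lasts 1/12 s, in which the tool goes at most 41.7 mm and 7.16 degrees, less where a joint would pass 70% of its speed; a pose out of reach is approached as far as the arm can. A call with a number of a shift or a turn outside -1 to 1 is refused whole. A call with a gripper value outside its range is refused whole. The fingers move at their own pace and stop on an object; the grip force is fixed at half the most. Time passes only in rows, so rows that repeat a pose let the fingers close. It gives the time, the measured TCP pose, the force, the opening and the grip force at its end, in the units of the state.
- bot.read_state(): the state, without advancing time (a new reading comes with each control period).
- capture(name): name is "scene" or "side" or "wrist"; returns a dict with "pixels" (420x560x3 uint8, red, green, blue), "fx", "fy", "cx", "cy" (pixels), "R" (3x3) and "t" (3): a world point X has camera coordinates R X + t; the wrist camera has in their place "mount" (4x4, takes a point from camera to tool coordinates, whose origin is the TCP and whose axes are the flange's). Camera axes: x right, y down, z forward; pixel columns grow to the right and rows downward; lengths in m; the calibration is good to about 2 mm. A picture is of the moment at which its call begins: read the wrist's pose just before it. There is no depth.
- bot.hand_in(): hands the job in; it is judged then, once.
Trained networks look in a picture, given as the dict that the camera call returned (one of the last four; its "shot" number tells which), for a name from the list of things; names that differ only in an ending like _2 or _b are one class to them, and where a whole thing is asked for, a point or a joint stands for the part that bears it (a point fixed in the world has none). Each returns a list of dicts, best first, with "conf" (0 to 1); they miss things now and then, are a little off and sometimes report something else, mostly with a low value. They report only what shows in the picture. A call takes as long as a camera call. They do not tell look-alikes from the thing itself.
- search_frame(label, picture): "point" ([x, y, z] in m, in world coordinates, good to about 4 mm: the middle of the surface that is visible of it).
- outline_of(label, picture): "region" (420x560 bool, what is visible of it).
- spot_point(label, picture): "point" ([x, y, z] in m, in world coordinates, good to about 4 mm: a listed point, or the origin of a listed thing).
The state is a dict: "time_s": time; "joint_positions": joint angles; "qvel": joint speeds; "tau": joint torques, N m; "position": TCP position; "tcp_rot": TCP orientation; "force": force on the tool from outside, world axes, zero at the start; "moment": the same for the moment, N m; "opening": opening from 0.0 (shut) to 1.0 (fully open); "grasp_force": force on a finger pad.
Only numpy, scipy, OpenCV 4.12 (cv2) and the standard library are available. Lean on these libraries where they do the work, as an engineer would, in place of code of your own. Each camera call takes 0.05 s, during which the arm holds its last target. There are 200 camera calls.

TASK

I am cleaning my trackball, and its loose ball has rolled out of the round nest of the parts tray into the screw groove. Lift the tray by its handle and tip it nest end down by about 25 degrees, so that the ball rolls back into the nest, and bring it level again; then, keeping it level and the ball in the middle of the nest, turn it a quarter turn to the left, square across the notepad, nest end on the side where the trackball stands. Finish while holding the tray like that for me to take the ball: level, still and at least 7 cm above the pad, and leave the other things on the desk alone.

Things in the scene. Friction and masses are not known exactly. Their poses are not given: they have to be found in the camera images.
- tray: grey metal parts tray, 174 x 104 mm (x, y), side walls 40 mm high and 4 mm thick, about 0.28 kg, loose, standing on the notepad. Origin under its centre, z up; +x points to the end with the round nest, -x to the end with the screw groove. Its flat floor inside is 17 mm above the underside
- tray_handle (a point): middle of the tray's grip: a straight black plastic sleeve 66 mm long along the tray's y, 14 mm wide along x and 18 mm high, on a steel bail over the tray's middle; this point is 92 mm above the underside. The handle is fixed to the tray (no hinge), the space under it is free down to the floor, and the tray hangs balanced from it
- tray_nest (a point): where the ball's centre lies when it rests in the middle of the nest: a round cork-lined hollow in the tray's floor, 80 mm wide and 12 mm deep, its middle 38 mm from the tray's centre towards +x. Its sides slope 9 degrees near the middle, then 16, then 25 at the edge, so in a level tray the ball settles in the middle within about 2 s
- tray_groove (a point): middle of the screw groove at the height of the ball's centre: a straight slot 12 mm wide along the tray's y, right across it, 62 mm from the centre towards -x. The ball lies on its edges, leaves it once the tray is tipped some 21 degrees (+x end down), then rolls over the floor and under the handle into the nest, where the end wall keeps it
- ball_center (a point): centre of the loose white trackball ball, 40 mm in diameter, about 45 g; it starts in the screw groove, within 22 mm of the groove's middle
- pad: yellow notepad, 275 x 206 x 4 mm (x, y, z), stays where it is; origin under its centre, x along its long side. The tray starts on it with its x along the pad's x (nest end away from the robot)
- trackball: black trackball with an empty ball socket, 128 x 112 x 38 mm, left of the notepad seen from the robot; not to be moved; origin under its centre
- marker: bystander: black and white marker pen, 135 mm long (along its y), lying at the right; origin under its centre
- usb_stick: bystander: blue USB stick, 18 x 52 x 9 mm, lying beside the trackball; origin under its centre
There are look-alikes about, which are no part of the job. Leave any pink or turquoise look-alike of the part that bears ball_center alone.

How it is judged (in metres and radians):
On the way, in this order (a step that is already met when the one before it is completed fails the run):
1. the tray is lifted off the pad by the gripper (height (world z) of tray above 0.03 m and contact force between tray and the fingers above 1 N), for 0.2 s.
2. the tray is tipped by at least 15 degrees while it still points along the pad (angle between tray's own z axis and vertical above 0.262 rad and angle between the x axis of tray and the x axis of pad, either way round below 0.65 rad), for 0.1 s.
3. the tray is level again, still along the pad, with the ball resting in the nest (angle between tray's own z axis and vertical below 0.12 rad and angle between the x axis of tray and the x axis of pad, either way round below 0.4 rad and distance between ball_center and tray_nest below 0.01 m and contact force between tray and the fingers above 1 N), for 0.3 s.
At the end, for the whole second after the job is handed in: The gripper holds the tray with its underside at least 55 mm above the desk, level within 5.7 degrees, square across the pad within 11 degrees with the nest end on the trackball's side (left), the ball resting in the nest within 10 mm of its middle, all still (height (world z) of tray above 0.055 m and contact force between tray and the fingers above 1 N and angle between tray's own z axis and vertical below 0.1 rad and angle between the x axis of tray and the y axis of pad, either way round below 0.2 rad and x of trackball in the frame of tray above 0 m and distance between ball_center and tray_nest below 0.01 m and linear speed of tray below 0.03 m/s and linear speed of ball below 0.05 m/s); the arm keeps its last pose, push and grip.
It fails at once if the ball leaves the tray (distance between ball_center and tray above 0.13 m).
It fails at once if the tray is tipped by more than 40 degrees (angle between tray's own z axis and vertical above 0.7 rad).
It fails at once if the ball is more than 20 mm off the middle of the nest while the tray is turned (angle between the x axis of tray and the x axis of pad, either way round above 0.7 rad and distance between ball_center and tray_nest above 0.02 m).
It fails at once if the tray is more than 10 degrees off level while it is turned (angle between the x axis of tray and the x axis of pad, either way round above 0.7 rad and angle between tray's own z axis and vertical above 0.175 rad).
It fails at once if the trackball, the USB stick or the marker is moved by more than 30 mm (distance of any of trackball, usb_stick, marker from where it was at the start of the episode above 0.03 m).
It also fails if it takes over 45 s, if anything falls off the work surface, if the arm or the gripper's body presses on something with over 40 N, if the wrist force passes 120 N, or if a joint passes its speed limit or range.

## Working session

There is one attempt and no reset: what is moved stays moved. The work goes in short steps, Python scripts to look and compute and a tool call to move; the robot and the scene stay as the last step left them, time stands still between calls to the robot, and variables do not carry over. Pictures are saved under pics/ and viewed, at most 10 in all, crops included, and the job is handed in when it is done.

Besides the shell and the picture viewer there is one more tool, called after "Emit:" as name(argument=value, ...) on one line, values as JSON. jog_arm: Moves the arm, as the interface text tells. Its arguments: {"type":"object","properties":{"rows":{"type":"string"}},"required":["rows"]}

```bash
mkdir -p pics; ls; python3 - <<'E'
from rig import *
import cv2,numpy as np
s=bot.read_state();print(s['time_s'],s['position'],np.round(s['tcp_rot'],3).tolist(),s['opening'])
a=capture('scene');b=capture('side')
cv2.imwrite('pics/a.png',a['pixels'][:,:,::-1]);cv2.imwrite('pics/b.png',b['pixels'][:,:,::-1])
for n,p in(('scene',a),('side',b)):
  for l in['tray','tray_handle','tray_nest','tray_groove','ball_center','pad','trackball','marker','usb_stick']:
    print(n,l,[(np.round(d['point'],3).tolist(),round(d['conf'],2)) for d in spot_point(l,p)])
E
```

```text
pics
0.0 [6.24303113e-01 1.40794666e-04 2.43558550e-01] [[-0.0, 1.0, -0.002], [1.0, 0.0, 0.0], [0.0, -0.002, -1.0]] 0.9985982469335565
scene tray [([0.492, 0.015, 0.001], 0.61)]
scene tray_handle [([0.489, 0.012, 0.094], 0.88)]
scene tray_nest [([0.527, 0.019, 0.031], 0.62)]
scene tray_groove [([0.429, 0.008, 0.04], 0.82)]
scene ball_center [([0.356, 0.152, 0.018], 0.76), ([0.515, 0.165, 0.02], 0.68), ([0.427, 0.01, 0.037], 0.51)]
scene pad []
scene trackball [([0.612, 0.328, -0.003], 0.64)]
scene marker [([0.525, -0.227, -0.004], 0.71), ([0.429, 0.01, 0.041], 0.35)]
scene usb_stick [([0.699, 0.28, -0.0], 0.67)]
side tray [([0.488, 0.018, 0.002], 0.95)]
side tray_handle [([0.488, 0.017, 0.1], 0.96), ([0.525, 0.021, 0.03], 0.67), ([0.431, 0.01, 0.042], 0.56)]
side tray_nest [([0.525, 0.02, 0.029], 0.7)]
side tray_groove [([0.431, 0.013, 0.042], 0.94), ([0.695, 0.282, 0.002], 0.26)]
side ball_center [([0.426, 0.178, 0.025], 0.86), ([0.359, 0.156, 0.021], 0.8), ([0.426, 0.016, 0.041], 0.7), ([0.512, 0.161, 0.017], 0.53)]
side pad []
side trackball [([0.606, 0.325, -0.001], 0.8)]
side marker [([0.528, -0.23, -0.001], 0.47)]
side usb_stick [([0.428, 0.009, 0.042], 0.62), ([0.701, 0.285, 0.002], 0.51)]
```

View pics/a.png

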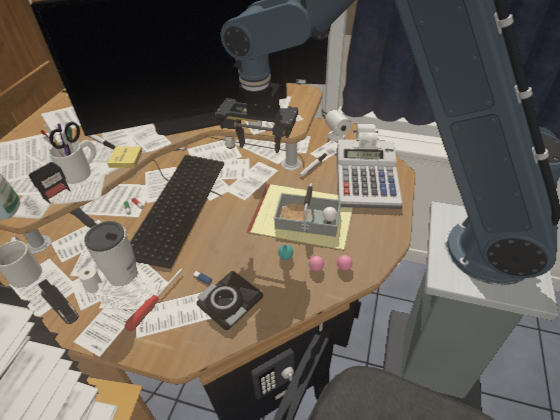

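View pics/b.png

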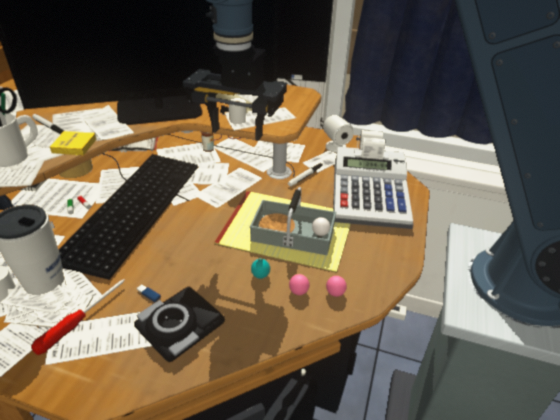

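The candidates for the ball in the scene picture are a white ball in the tray at (330,213), turquoise at (286,251), and pink at (317,263) and (345,262). The white one in the tray is the target; the others are look-alikes. The nest (brown, ~(293,212)) lies at the far end, and the handle is at about (308,195). I'll go above the handle and take a close look.

Emit:
jog_arm(rows="1 0.01 -0.07 0.02 0 0 -0.03; 1 0.02 -0.14 0.04 0 0 -0.06; 1 0.03 -0.21 0.06 0 0 -0.1; 1 0.03 -0.27 0.07 0 0 -0.12; 1 0.03 -0.27 0.07 0 0 -0.12; 1 0.03 -0.27 0.07 0 0 -0.12; 1 0.03 -0.27 0.07 0 0 -0.12")

```text
time_s: 1.58
position: [0.4916, 0.0147, 0.2103]
tcp_rot: [[-0.094, 0.996, 0.003], [0.996, 0.094, -0.001], [-0.001, 0.003, -1.0]]
force: [0.1, 0.4, 0.7]
opening: 0.997
grasp_force: 0.0
```

```bash
cat > h.py <<'E'
from rig import *
import cv2,numpy as np
def look(save=None):
  s=bot.read_state();P=np.array(s['position']);R=np.array(s['tcp_rot'])
  print(s['time_s'],np.round(P,4),np.round(R,3).tolist(),s['opening'],s['grasp_force'])
  for cam in('wrist','scene','side'):
    p=capture(cam)
    if save: cv2.imwrite(f'pics/{save}_{cam}.png',p['pixels'][:,:,::-1])
    for l in['tray','tray_handle','tray_nest','tray_groove','ball_center','trackball','pad']:
      print(cam,l,[(np.round(d['point'],3).tolist(),round(d['conf'],2)) for d in spot_point(l,p)[:4]])
E
python3 -c "from h import *;look('c')"
```

```text
1.5833 [0.4916 0.0147 0.2103] [[-0.094, 0.996, 0.003], [0.996, 0.094, -0.001], [-0.001, 0.003, -1.0]] 0.9970147532821236 0.0
wrist tray [([0.49, 0.014, 0.002], 0.6)]
wrist tray_handle [([0.489, 0.014, 0.095], 0.63)]
wrist tray_nest [([0.528, 0.016, 0.027], 0.7)]
wrist tray_groove [([0.426, 0.008, 0.038], 0.64)]
wrist ball_center [([0.426, 0.013, 0.036], 0.76), ([0.432, 0.174, 0.024], 0.72), ([0.515, 0.16, 0.02], 0.67), ([0.355, 0.151, 0.021], 0.61)]
wrist trackball []
wrist pad []
scene tray [([0.491, 0.017, 0.003], 0.75)]
scene tray_handle [([0.489, 0.013, 0.094], 0.84)]
scene tray_nest [([0.527, 0.019, 0.029], 0.95), ([0.612, 0.327, -0.005], 0.16)]
scene tray_groove [([0.427, 0.008, 0.042], 0.58)]
scene ball_center [([0.426, 0.177, 0.017], 0.68), ([0.427, 0.01, 0.036], 0.62), ([0.517, 0.162, 0.02], 0.61), ([0.357, 0.153, 0.019], 0.56)]
scene trackball []
scene pad []
side tray [([0.49, 0.015, 0.008], 0.7)]
side tray_handle [([0.486, 0.013, 0.097], 0.89)]
side tray_nest [([0.526, 0.02, 0.035], 0.69)]
side tray_groove [([0.429, 0.012, 0.043], 0.68)]
side ball_center [([0.516, 0.16, 0.02], 0.84), ([0.427, 0.016, 0.038], 0.77), ([0.356, 0.157, 0.019], 0.72), ([0.427, 0.18, 0.025], 0.66)]
side trackball [([0.608, 0.325, -0.001], 0.8)]
side pad []
```

View pics/c_wrist.png

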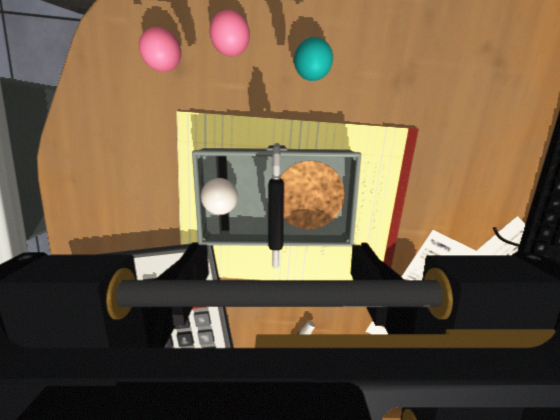

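The wrist picture shows the white ball at (220,196), with its tray square to the tool. The handle is at (276,213), the nest at (311,194) and the look-alikes at the top. The pad is turned about 4° relative to the tray, so its yaw is near 1.5°. I'll descend and grip.

Emit:
jog_arm(rows="1 0 -0.002 0.05 0 0 0; 1 0 -0.002 0.1 0 0 0; 1 0 -0.002 0.15 0 0 0; 1 0 -0.002 0.19 0 0 0; 1 0 -0.002 0.21 0 0 0; 1 0 -0.002 0.222 0 0 0; 1 0 -0.002 0.222 0 0 0; 1 0 -0.002 0.222 0 0 0; 0 0 -0.002 0.222 0 0 0; 0 0 -0.002 0.222 0 0 0; 0 0 -0.002 0.222 0 0 0; 0 0 -0.002 0.222 0 0 0; 0 0 -0.002 0.222 0 0 0; 0 0 -0.002 0.222 0 0 0; 0 0 -0.002 0.222 0 0 0; 0 0 -0.002 0.222 0 0 0; 0 0 -0.002 0.222 0 0 0; 0 0 -0.002 0.222 0 0 0")

```text
time_s: 4.28
position: [0.4889, 0.0149, 0.0985]
tcp_rot: [[-0.094, 0.996, -0.0], [0.996, 0.094, 0.0], [0.0, -0.0, -1.0]]
force: [-0.4, -0.6, -0.2]
opening: 0.326
grasp_force: 0.0
```

Emit:
jog_arm(rows="0 0 0 0 0 0 0; 0 0 0 0 0 0 0; 0 0 0 0 0 0 0; 0 0 0 0 0 0 0; 0 0 0 0 0 0 0; 0 0 0 0 0 0 0")

```text
time_s: 4.78
position: [0.4888, 0.015, 0.0985]
tcp_rot: [[-0.094, 0.996, -0.0], [0.996, 0.094, 0.0], [0.0, -0.0, -1.0]]
force: [0.4, 0.8, -0.3]
opening: 0.158
grasp_force: 30.0
```

Emit:
jog_arm(rows="0 0 0 -0.005 0 0 0; 0 0 0 -0.015 0 0 0; 0 0 0 -0.03 0 0 0; 0 0 0.003 -0.05 0 0 0; 0 0 0.008 -0.07 0 0 0; 0 0 0.016 -0.09 0 0 0; 0 0 0.025 -0.11 0 0 0; 0 0 0.035 -0.13 0 0 0; 0 0 0.045 -0.15 0 0 0; 0 0 0.055 -0.17 0 0 0; 0 0 0.065 -0.19 0 0 0; 0 0 0.075 -0.21 0 0 0; 0 0 0.085 -0.23 0 0 0; 0 0 0.092 -0.25 0 0 0; 0 0 0.097 -0.265 0 0 0; 0 0 0.1 -0.275 0 0 0; 0 0 0.1 -0.28 0 0 0; 0 0 0.1 -0.28 0 0 0; 0 0 0.1 -0.28 0 0 0")

```text
time_s: 6.37
position: [0.5381, 0.0197, 0.2383]
tcp_rot: [[-0.094, 0.996, -0.001], [0.996, 0.094, 0.0], [0.0, -0.001, -1.0]]
force: [0.2, 0.2, -3.0]
opening: 0.156
grasp_force: 30.0
```

```bash
python3 -c "from h import *;look('d');print(bot.read_state()['joint_positions'])"
```

```text
6.3667 [0.5381 0.0197 0.2383] [[-0.094, 0.996, -0.001], [0.996, 0.094, 0.0], [0.0, -0.001, -1.0]] 0.1562308902117218 29.9745902325958
wrist tray [([0.539, 0.019, 0.142], 0.89)]
wrist tray_handle [([0.537, 0.021, 0.237], 0.73)]
wrist tray_nest [([0.577, 0.02, 0.164], 0.78), ([0.54, 0.02, 0.239], 0.22)]
wrist tray_groove []
wrist ball_center [([0.512, 0.158, 0.021], 0.82), ([0.476, 0.019, 0.177], 0.78), ([0.357, 0.151, 0.021], 0.72), ([0.433, 0.174, 0.022], 0.69)]
wrist trackball []
wrist pad []
scene tray [([0.543, 0.021, 0.142], 0.67), ([0.609, 0.328, -0.002], 0.63)]
scene tray_handle [([0.538, 0.021, 0.237], 0.94)]
scene tray_nest [([0.576, 0.026, 0.17], 0.73), ([0.7, 0.281, -0.002], 0.38)]
scene tray_groove [([0.479, 0.014, 0.182], 0.87)]
scene ball_center [([0.48, 0.018, 0.178], 0.63), ([0.356, 0.15, 0.019], 0.63), ([0.515, 0.162, 0.022], 0.58), ([0.426, 0.175, 0.018], 0.54)]
scene trackball [([0.61, 0.327, -0.001], 0.67)]
scene pad [([0.509, -0.003, -0.001], 0.9)]
side tray [([0.54, 0.022, 0.146], 0.85)]
side tray_handle [([0.534, 0.018, 0.236], 0.67)]
side tray_nest [([0.576, 0.025, 0.17], 0.86), ([0.48, 0.016, 0.182], 0.61)]
side tray_groove [([0.48, 0.018, 0.18], 0.58)]
side ball_center [([0.478, 0.016, 0.179], 0.75), ([0.514, 0.16, 0.021], 0.75), ([0.426, 0.181, 0.023], 0.73), ([0.353, 0.161, 0.02], 0.54)]
side trackball [([0.607, 0.326, -0.002], 0.63)]
side pad [([0.509, -0.003, 0.002], 0.87)]
[-9.79317886e+00  2.40570703e+01  9.48263901e+01  9.05472325e-04
  6.11169525e+01 -1.51932362e+01]
```

Emit:
jog_arm(rows="0 0 0 0 0.02 0 0; 0 0 0 0 0.06 0 0; 0 0 0 0 0.11 0 0; 0 0 0 0 0.16 0 0; 0 0 0 0 0.21 0 0; 0 0 0 0 0.26 0 0; 0 0 0 0 0.31 0 0; 0 0 0 0 0.36 0 0; 0 0 0 0 0.41 0 0; 0 0 0 0 0.46 0 0; 0 0 0 0 0.5 0 0; 0 0 0 0 0.53 0 0; 0 0 0 0 0.55 0 0; 0 0 0 0 0.56 0 0; 0 0 0 0 0.56 0 0; 0 0 0 0 0.56 0 0; 0 0 0 0 0.56 0 0; 0 0 0 0 0.56 0 0; 0 0 0 0 0.56 0 0; 0 0 0 0 0.56 0 0")

```text
time_s: 9.23
position: [0.5386, 0.0196, 0.2387]
tcp_rot: [[-0.094, 0.901, -0.424], [0.996, 0.085, -0.04], [-0.0, -0.426, -0.905]]
force: [-0.1, -0.3, -3.0]
opening: 0.157
grasp_force: 30.0
```

```bash
python3 -c "from h import *;look('e')" | grep -v pad
```

```text
9.2333 [0.5386 0.0196 0.2387] [[-0.094, 0.901, -0.424], [0.996, 0.085, -0.04], [-0.0, -0.426, -0.905]] 0.15717679637018792 29.981543635949492
wrist tray [([0.501, 0.016, 0.148], 0.85)]
wrist tray_handle [([0.539, 0.019, 0.239], 0.92)]
wrist tray_nest [([0.546, 0.02, 0.156], 0.96)]
wrist tray_groove []
wrist ball_center [([0.357, 0.152, 0.02], 0.87), ([0.43, 0.171, 0.023], 0.85), ([0.563, 0.028, 0.152], 0.8), ([0.513, 0.159, 0.021], 0.6)]
wrist trackball []
scene tray [([0.5, 0.015, 0.149], 0.85), ([0.46, 0.011, 0.212], 0.53)]
scene tray_handle [([0.54, 0.019, 0.237], 0.62)]
scene tray_nest [([0.543, 0.023, 0.157], 0.81)]
scene tray_groove [([0.462, 0.01, 0.214], 0.97)]
scene ball_center [([0.356, 0.155, 0.022], 0.76), ([0.563, 0.022, 0.154], 0.72), ([0.425, 0.176, 0.019], 0.69), ([0.514, 0.161, 0.022], 0.64)]
scene trackball [([0.609, 0.327, -0.004], 0.96)]
side tray [([0.497, 0.015, 0.155], 0.83), ([0.565, 0.024, 0.158], 0.56)]
side tray_handle [([0.538, 0.02, 0.237], 0.64), ([0.699, 0.282, 0.002], 0.52)]
side tray_nest [([0.544, 0.023, 0.162], 0.87), ([0.568, 0.025, 0.156], 0.37)]
side tray_groove []
side ball_center [([0.563, 0.025, 0.155], 0.58), ([0.358, 0.157, 0.02], 0.57), ([0.425, 0.177, 0.025], 0.57), ([0.514, 0.16, 0.019], 0.52)]
side trackball [([0.608, 0.328, 0.001], 0.98)]
```

The ball has rolled to the nest end. Next I'll level the tray gently and let the ball settle.

Emit:
jog_arm(rows="0 0 0 0 -0.02 0 0; 0 0 0 0 -0.05 0 0; 0 0 0 0 -0.09 0 0; 0 0 0 0 -0.13 0 0; 0 0 0 0 -0.17 0 0; 0 0 0 0 -0.21 0 0; 0 0 0 0 -0.25 0 0; 0 0 0 0 -0.29 0 0; 0 0 0 0 -0.33 0 0; 0 0 0 0 -0.37 0 0; 0 0 0 0 -0.41 0 0; 0 0 0 0 -0.45 0 0; 0 0 0 0 -0.49 0 0; 0 0 0 0 -0.52 0 0; 0 0 0 0 -0.54 0 0; 0 0 0 0 -0.56 0 0; 0 0 0 0 -0.56 0 0; 0 0 0 0 -0.56 0 0; 0 0 0 0 -0.56 0 0; 0 0 0 0 -0.56 0 0")

```text
time_s: 12.1
position: [0.539, 0.0196, 0.2385]
tcp_rot: [[-0.094, 0.996, -0.0], [0.996, 0.094, 0.0], [0.0, -0.0, -1.0]]
force: [0.2, 0.2, -3.8]
opening: 0.154
grasp_force: 30.0
```

Emit:
jog_arm(rows="0 0 0 0 0 0 0; 0 0 0 0 0 0 0; 0 0 0 0 0 0 0; 0 0 0 0 0 0 0; 0 0 0 0 0 0 0; 0 0 0 0 0 0 0; 0 0 0 0 0 0 0; 0 0 0 0 0 0 0; 0 0 0 0 0 0 0; 0 0 0 0 0 0 0; 0 0 0 0 0 0 0; 0 0 0 0 0 0 0; 0 0 0 0 0 0 0; 0 0 0 0 0 0 0; 0 0 0 0 0 0 0; 0 0 0 0 0 0 0; 0 0 0 0 0 0 0; 0 0 0 0 0 0 0; 0 0 0 0 0 0 0")

```text
time_s: 13.68
position: [0.5388, 0.0196, 0.2385]
tcp_rot: [[-0.094, 0.996, -0.0], [0.996, 0.094, -0.0], [-0.0, -0.0, -1.0]]
force: [0.6, -0.1, -2.6]
opening: 0.159
grasp_force: 30.0
```

```bash
python3 - <<'E'
from h import *
look('f')
s=bot.read_state();print(s['joint_positions'])
# pad yaw from the scene mask: minimum-area rectangle of pad corners on z=0.004
for cam in('scene','side'):
  p=capture(cam);o=outline_of('pad',p)
  if not o: continue
  m=o[0]['region'].astype(np.uint8)
  c=max(cv2.findContours(m,0,2)[0],key=cv2.contourArea)[:,0].astype(float)
  R,t=np.array(p['R']),np.array(p['t']);C=-R.T@t
  d=np.c_[(c[:,0]-p['cx'])/p['fx'],(c[:,1]-p['cy'])/p['fy'],np.ones(len(c))]@R
  X=C+d*((.004-C[2])/d[:,2])[:,None]
  print(cam,cv2.minAreaRect((X[:,:2]*1000).astype(np.float32)))
E
```

```text
13.6833 [0.5388 0.0196 0.2385] [[-0.094, 0.996, -0.0], [0.996, 0.094, -0.0], [-0.0, -0.0, -1.0]] 0.1594660802800157 29.975690552964807
wrist tray [([0.541, 0.017, 0.139], 0.58)]
wrist tray_handle [([0.54, 0.02, 0.238], 0.78)]
wrist tray_nest []
wrist tray_groove []
wrist ball_center [([0.514, 0.162, 0.021], 0.75), ([0.432, 0.172, 0.022], 0.73), ([0.357, 0.152, 0.021], 0.6), ([0.572, 0.025, 0.167], 0.59)]
wrist trackball []
wrist pad []
scene tray [([0.542, 0.02, 0.143], 0.82)]
scene tray_handle [([0.538, 0.02, 0.239], 0.56), ([0.703, 0.281, -0.001], 0.25)]
scene tray_nest [([0.577, 0.024, 0.171], 0.83), ([0.539, 0.022, 0.236], 0.61)]
scene tray_groove [([0.478, 0.012, 0.182], 0.67), ([0.538, 0.024, 0.143], 0.33)]
scene ball_center [([0.576, 0.021, 0.167], 0.75), ([0.356, 0.152, 0.019], 0.75), ([0.425, 0.174, 0.018], 0.54), ([0.515, 0.165, 0.023], 0.5)]
scene trackball [([0.613, 0.324, -0.004], 0.68)]
scene pad [([0.507, -0.001, -0.001], 0.61)]
side tray []
side tray_handle [([0.536, 0.02, 0.236], 0.63), ([0.511, -0.003, 0.001], 0.44)]
side tray_nest [([0.576, 0.027, 0.17], 0.81)]
side tray_groove [([0.48, 0.014, 0.18], 0.66)]
side ball_center [([0.357, 0.158, 0.021], 0.83), ([0.512, 0.156, 0.02], 0.67), ([0.429, 0.179, 0.024], 0.64), ([0.575, 0.021, 0.166], 0.55)]
side trackball [([0.607, 0.323, -0.004], 0.84)]
side pad [([0.511, -0.001, 0.001], 0.82), ([0.536, 0.016, 0.236], 0.43)]
[-9.79407224e+00  2.40570426e+01  9.48264454e+01 -8.73850382e-04
  6.11183447e+01 -1.51924067e+01]
scene ((509.2503662109375, -0.6619186401367188), (277.3394775390625, 209.12124633789062), 1.3217148780822754)
side ((507.0615234375, -0.8345794677734375), (276.07269287109375, 213.02227783203125), 1.8717403411865234)
```

Emit:
jog_arm(rows="0 0 0 0 0 0 -0.01; 0 0 0 0 0 0 -0.03; 0 0 0 0 0 0 -0.06; 0 0 0 0 0 0 -0.1; 0 0 0 0 0 0 -0.15; 0 0 0 0 0 0 -0.21; 0 0 0 0 0 0 -0.27; 0 0 0 0 0 0 -0.33; 0 0 0 0 0 0 -0.4; 0 0 0 0 0 0 -0.47; 0 0 0 0 0 0 -0.54; 0 0 0 0 0 0 -0.61; 0 0 0 0 0 0 -0.68; 0 0 0 0 0 0 -0.74; 0 0 0 0 0 0 -0.8; 0 0 0 0 0 0 -0.85; 0 0 0 0 0 0 -0.89; 0 0 0 0 0 0 -0.92; 0 0 0 0 0 0 -0.94; 0 0 0 0 0 0 -0.95")

```text
time_s: 16.75
position: [0.5388, 0.0196, 0.2386]
tcp_rot: [[-0.746, 0.666, 0.0], [0.666, 0.746, -0.0], [-0.0, -0.0, -1.0]]
force: [0.7, 0.1, -2.7]
opening: 0.158
grasp_force: 30.0
```

Emit:
jog_arm(rows="0 0 0 0 0 0 -0.01; 0 0 0 0 0 0 -0.03; 0 0 0 0 0 0 -0.06; 0 0 0 0 0 0 -0.1; 0 0 0 0 0 0 -0.15; 0 0 0 0 0 0 -0.21; 0 0 0 0 0 0 -0.27; 0 0 0 0 0 0 -0.33; 0 0 0 0 0 0 -0.4; 0 0 0 0 0 0 -0.47; 0 0 0 0 0 0 -0.54; 0 0 0 0 0 0 -0.61; 0 0 0 0 0 0 -0.68; 0 0 0 0 0 0 -0.74; 0 0 0 0 0 0 -0.8; 0 0 0 0 0 0 -0.86; 0 0 0 0 0 0 -0.9; 0 0 0 0 0 0 -0.93; 0 0 0 0 0 0 -0.95; 0 0 0 0 0 0 -0.96")

```text
time_s: 18.42
position: [0.5388, 0.0197, 0.2385]
tcp_rot: [[-1.0, -0.025, 0.0], [-0.025, 1.0, 0.0], [-0.0, 0.0, -1.0]]
force: [-0.4, -0.1, -2.9]
opening: 0.153
grasp_force: 30.0
```

Emit:
jog_arm(rows="0 0 0 0 0 0 0; 0 0 0 0 0 0 0; 0 0 0 0 0 0 0; 0 0 0 0 0 0 0; 0 0 0 0 0 0 0; 0 0 0 0 0 0 0; 0 0 0 0 0 0 0; 0 0 0 0 0 0 0; 0 0 0 0 0 0 0; 0 0 0 0 0 0 0; 0 0 0 0 0 0 0; 0 0 0 0 0 0 0; 0 0 0 0 0 0 0; 0 0 0 0 0 0 0; 0 0 0 0 0 0 0; 0 0 0 0 0 0 0; 0 0 0 0 0 0 0; 0 0 0 0 0 0 0; 0 0 0 0 0 0 0")

```text
time_s: 20.0
position: [0.5388, 0.0196, 0.2385]
tcp_rot: [[-1.0, -0.024, -0.0], [-0.024, 1.0, -0.0], [0.0, -0.0, -1.0]]
force: [-0.1, -0.7, -2.9]
opening: 0.158
grasp_force: 30.0
```

```bash
python3 -c "from h import *;look('g')"
```

```text
20.0 [0.5388 0.0196 0.2385] [[-1.0, -0.024, -0.0], [-0.024, 1.0, -0.0], [0.0, -0.0, -1.0]] 0.15760838406652095 29.975762497633696
wrist tray [([0.542, 0.017, 0.14], 0.83), ([0.54, 0.023, 0.239], 0.41)]
wrist tray_handle [([0.542, 0.021, 0.238], 0.77)]
wrist tray_nest [([0.539, 0.021, 0.237], 0.51)]
wrist tray_groove [([0.541, -0.046, 0.182], 0.64)]
wrist ball_center [([0.536, 0.059, 0.166], 0.8), ([0.43, 0.174, 0.024], 0.78), ([0.356, 0.151, 0.023], 0.72), ([0.513, 0.161, 0.017], 0.61)]
wrist trackball [([0.608, 0.327, 0.001], 0.7)]
wrist pad [([0.7, 0.281, 0.001], 0.73), ([0.51, 0.0, -0.003], 0.58)]
scene tray [([0.543, 0.02, 0.144], 0.71)]
scene tray_handle [([0.541, 0.018, 0.237], 0.85)]
scene tray_nest [([0.506, -0.005, -0.002], 0.61)]
scene tray_groove [([0.542, -0.044, 0.181], 0.87)]
scene ball_center [([0.355, 0.152, 0.02], 0.66), ([0.427, 0.178, 0.015], 0.62), ([0.539, 0.057, 0.166], 0.53), ([0.515, 0.161, 0.019], 0.47)]
scene trackball [([0.61, 0.327, -0.001], 0.8)]
scene pad [([0.506, -0.006, 0.0], 0.65), ([0.538, 0.056, 0.168], 0.28)]
side tray [([0.539, 0.016, 0.144], 0.87)]
side tray_handle [([0.536, 0.021, 0.239], 0.58)]
side tray_nest [([0.541, 0.062, 0.172], 0.9)]
side tray_groove [([0.541, -0.044, 0.18], 0.74)]
side ball_center [([0.425, 0.18, 0.024], 0.8), ([0.514, 0.158, 0.02], 0.77), ([0.358, 0.159, 0.019], 0.64), ([0.54, 0.019, 0.24], 0.62)]
side trackball [([0.606, 0.324, -0.0], 0.81), ([0.539, 0.02, 0.238], 0.48)]
side pad [([0.51, -0.002, -0.001], 0.61)]
```

View pics/g_wrist.png

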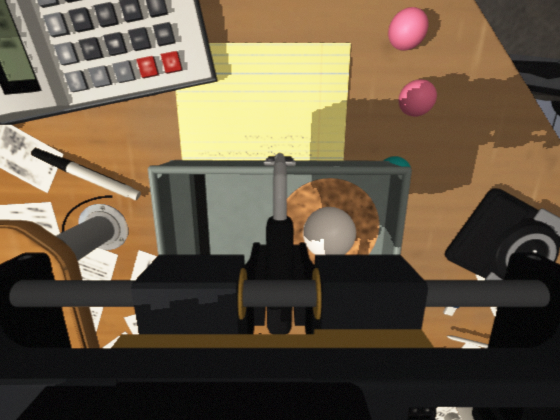

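View pics/g_scene.png

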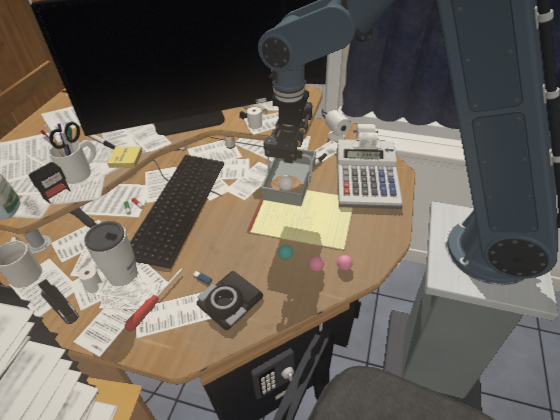

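In the wrist picture the ball at (330,232) sits in the cork nest, and the nest end faces the trackball at (500,245). The tray is level and parallel to the pad's short side. The measured ball position (0.538, 0.058, 0.166) matches the nest position within a few mm.

```bash
python3 -c "from rig import bot;print(bot.hand_in())"
```

```text
the job is handed in; nothing more can be done
None
```

I've handed in the job (no verdict was returned): the ball is back in the middle of the nest, and the gripper is holding the tray still, level and about 14 cm above the desk, square across the pad with the nest end towards the trackball.

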